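Open the touch-latch cupboard

TASK

Open the small cupboard with the green door: push its flat, handleless door in near the brass dot until the catch lets go, take your fingers away so that it springs ajar by itself, then push it wide open from behind with a fingertip, to about a right angle, and leave it standing so. The white-doored cupboard must stay shut, and nothing is to be picked up or shifted, neither the jars inside nor the things on the worktop.

Things in the scene. Friction and masses are not known exactly. Their poses are not given: they have to be found in the camera images.
- green_cupboard: Fixed wooden cupboard with the green door, left or right of the white one: carcass 160 mm deep (x), 200 mm wide (y), 165 mm high, open front. Origin: centre of the underside, on the worktop; x points from front to back, y to the hinge side (left as the robot sees it), z up. Carcass front at x = -80 mm, front face of the shut door at x = -103 mm.
- white_cupboard: The same cupboard with a white door, hinged alike and with the same catch; same frame and sizes. It must stay shut.
- green_door (a joint): Door angle, rad: 0 shut, positive open (to 1.65), free edge coming towards the robot; inward firm stop at -0.034. Pressed to about -0.02 (3 to 4 mm at the dot, about 5 N) the push-to-open catch lets go; once the finger backs off, a sprung plunger (110 mm from the hinge, high inside) pushes it to about 0.4. Beyond that it turns freely with slight friction and stays where left.
- white_door (a joint): Angle of the white door, same meaning; 0 shut. Pressing it would set its catch off.
- green_press (a point): Centre of the flat brass dot (18 mm across) on the front face of the green door: 165 mm from the hinge line, 31 mm from the free edge, 148 mm above the worktop, 30 mm below the door's top edge. Moves with the door; x points into the door (towards its back), y along the door to the hinge, z up.
- green_edge (a point): Top corner of the green door's free edge, on its back face, 178 mm above the worktop. Moves with the door, axes as green_press. The door is a flat panel without handle, 196 mm wide, 16 mm thick, from 10 to 178 mm height; it covers the cupboard's whole front with a 7 mm gap behind it.
- green_hinge (a point): Point on the green door's vertical hinge line, fixed, at the height of the door's top edge (178 mm), on the plane of the door's back face (in the cupboard's frame x = -87 mm, y = +98 mm).
- red_jar: Loose spice jar with red cap, 45 mm across, 106 mm high, standing inside the green-doored cupboard. Origin: centre of its underside.
- pale_jar: Loose pale spice jar, 47 mm across, 98 mm high, inside the white-doored cupboard. Origin: centre of its underside.
- tuna_tin: Loose round tin, 86 mm across, 40 mm high, on the worktop at the front right. Origin: centre of its underside.
- balm_pot: Loose flat round pot, green and red, 67 mm across, 24 mm high, on the worktop at the front left. Origin: centre of its underside.
- dropper: Loose small amber dropper bottle with black top, 33 mm across, 102 mm high, standing left of the cupboards (a like one stands at the far edge of the worktop). Origin: centre of its underside.
Things that resemble listed ones, but are neither listed nor needed, are in the scene too. What is shaped like the tuna_tin but pink is not meant.

How it is judged:
On the way, in this order (a step that is already met when the one before it is completed fails the run):
1. the green door is pressed in against its catch by the robot (value of joint green_door below -0.012 rad and contact force between any of the fingers, the arm and green_cupboard above 0.5 N).
2. the catch has let go and the green door stands ajar by its spring, the fingers off it (value of joint green_door between 0.25 and 0.7 rad and contact force between each of the arm, the fingers and green_cupboard below 0.1 N), for 0.2 s.
At the end, for the whole second after the job is handed in: The green door stands still, open by more than 1.2 rad (69 degrees); the white door is shut (within -0.012 to 0.04 rad); both jars, the tin, the flat pot and the dropper bottle are within 30 mm of where they stood, not tipped (value of joint green_door above 1.2 rad and velocity of joint green_door between -0.05 and 0.05 rad/s and value of joint white_door between -0.012 and 0.04 rad and distance of each of red_jar, pale_jar, tuna_tin, balm_pot, dropper from where it was at the start of the episode below 0.03 m and angle between each of red_jar, pale_jar, tuna_tin, balm_pot, dropper's own z axis and vertical below 0.5 rad); the robot touches nothing.
It fails at once if the white door is pressed or opened (not (value of joint white_door between -0.012 and 0.04 rad)).
It fails at once if a jar in a cupboard is lifted, shifted by more than 30 mm or tipped ((distance of red_jar from where it was at the start of the episode above 0.03 m or angle between red_jar's own z axis and vertical above 0.5 rad) or (distance of pale_jar from where it was at the start of the episode above 0.03 m or angle between pale_jar's own z axis and vertical above 0.5 rad)).
It fails at once if the tin, the flat pot or the dropper bottle is lifted, shifted by more than 30 mm or tipped ((distance of tuna_tin from where it was at the start of the episode above 0.03 m or angle between tuna_tin's own z axis and vertical above 0.5 rad) or (distance of balm_pot from where it was at the start of the episode above 0.03 m or angle between balm_pot's own z axis and vertical above 0.5 rad) or (distance of dropper from where it was at the start of the episode above 0.03 m or angle between dropper's own z axis and vertical above 0.5 rad)).
It also fails if it takes over 48 s, if anything falls off the work surface, if the arm or the gripper's body presses on something with over 40 N, if the wrist force passes 120 N, or if a joint passes its speed limit or range.

ROBOT

A 6-joint arm with a two-finger parallel gripper is mounted at the origin on a cart in front of the work surface, level with it; the furniture and walls round the work are solid. World frame = base frame: x ahead of the robot, y to its left, z up, the work surface at z = 0. Lengths are in m, angles in rad, forces in N, time in s.
With the tool pointing down it reaches from about 0.35 to 0.925 m from the base axis. Payload 6.4 kg.
Tool frame: the origin (TCP) lies at the very end of the fingers, on their centre line; the grasp point (between the pads) lies behind it (bot.grip_depth is the z of the grasp point in the tool frame, in m); z points along the fingers, y is the line along which they close (so a half turn about z gives the same grasp; the last joint's range is limited). The gripper opens to 85 mm and grips with 20 to 120 N. Pads are 22 mm wide; open, the fingers measure 114 mm over their backs; the gripper's body (76 mm by 85 mm) begins 54 mm behind the grasp point. The pads swing forward as they close: fully open they stand 13 mm farther back than shut.
Start: joints at [1.144, 0.245, 1.558, -0, 1.339, -0.174], TCP at [0.163, 0.629, 0.21] pointing down, gripper open.
Joint ranges: [-3.13, 3.13], [-1.02, 2.26], [0.13, 2.54], [-0.95, 4.09], [0.21, 2.88], [-2.74, 2.74]. Speed limits (rad/s): [2.57, 2.57, 3.14, 3.14, 3.14, 3.14].

INTERFACE

Orientations are given as a unit quaternion [x, y, z, w].
In Python, from cell import bot gives the robot as it stands. The module is installed in compiled form; this text tells all that it offers. Calls block until the motion is done:
- bot.move_pose(position, orientation): joint-space move of the TCP to a pose.
- bot.move_linear(position, velocity=0.15, orientation=None, guard=None): straight line of the TCP; orientation=None keeps the orientation; velocity is the mean speed in m/s. With guard (N) it stops when the force on the tool has changed by that much, and returns True; else False.
- bot.move_joints(angles): joint-space move.
- bot.move_gripper(opening, strength=None): finger opening in m; strength is the grip in N (None keeps the last); returns when the fingers have stopped.
- bot.hold(seconds).
- bot.inverse_kinematics(position, orientation): joint angles nearest the present ones, or None.
- bot.get_obs(): the state.
- bot.camera(name): name is "side" or "top" or "wrist"; returns a dict with "color" (400x640x3 uint8, red, green, blue), "fx", "fy", "cx", "cy" (pixels), "dist" ([k1, k2, p1, p2, k3] as OpenCV has them; the pictures are not rectified), "rvec" (rotation vector, rad) and "tvec" (3), from world to camera coordinates, as OpenCV has them; the wrist camera has in their place "tool_from_camera" (4x4, takes a point from camera to tool coordinates, whose origin is the TCP and whose axes are the flange's). Camera axes: x right, y down, z forward; pixel columns grow to the right and rows downward; lengths in m; the calibration is good to about 2 mm. A picture is of the moment at which its call begins: read the wrist's pose just before it. There is no depth.
A pose or a line that the arm cannot do raises bot.Unreachable and nothing moves.
- bot.job_done(): hands the job in; it is judged then, once.
The state is a dict: "time_s": time; "joint_positions": joint angles; "dq": joint speeds; "tau": joint torques, N m; "tool_pos": TCP position; "orientation": TCP orientation; "ft_force": force on the tool from outside, world axes, zero at the start; "ft_torque": the same for the moment, N m; "grip_width": finger opening in m; "grip_force": force on a finger pad.
Only numpy, scipy, OpenCV 4.12 (cv2) and the standard library are available. Lean on these libraries where they do the work, as an engineer would, in place of code of your own. Each camera call takes 0.05 s, during which the arm holds its last target. There are 200 camera calls.

## Working session

There is one attempt and no reset: what is moved stays moved. The work goes in short steps, each a Python script; the robot and the scene stay as the last script left them, time stands still between calls to the robot, and variables do not carry over. Pictures are saved under pics/ and viewed, at most 10 in all, crops included, and the job is handed in when it is done.

```bash
mkdir -p pics
python3 - <<'E'
from cell import bot
import cv2,json
for n in("top","side"):
    c=bot.camera(n); cv2.imwrite(f"pics/{n}0.png",c["color"][:,:,::-1])
    print(n,{k:v for k,v in c.items() if k!="color"})
print(bot.get_obs(),bot.grip_depth)
E
```

```text
top {'fx': 366.0991564871688, 'fy': 366.0991564871688, 'cx': 316.7980749582199, 'cy': 195.38534870887108, 'dist': array([-0.05231583,  0.        ,  0.        ,  0.        ,  0.        ]), 'rvec': array([ 1.93336613, -1.69423542,  0.5879957 ]), 'tvec': array([-0.18568409,  0.54030926,  0.95897582])}
side {'fx': 371.85685150791215, 'fy': 371.85685150791215, 'cx': 317.63384880858285, 'cy': 199.51287225098955, 'dist': array([0.01909213, 0.        , 0.        , 0.        , 0.        ]), 'rvec': array([ 0.4371917 ,  2.56679138, -1.47177707]), 'tvec': array([0.57667678, 0.0644827 , 1.75086272])}
{'time_s': 0.1, 'joint_positions': array([ 1.14390631e+00,  2.45731118e-01,  1.55890868e+00,  3.98644560e-05,
        1.33873220e+00, -1.74068515e-01]), 'dq': array([-0.00154162, -0.00082678, -0.00152738, -0.00015378,  0.00051201,
       -0.0015166 ]), 'tau': array([ 4.89606664e-04, -4.30667424e+01, -3.27131796e+01, -1.60659174e-04,
        2.83383568e-03,  2.08897688e-06]), 'tool_pos': array([0.16232114, 0.62883678, 0.20869005]), 'orientation': array([ 1.26078865e-01,  9.92019822e-01, -8.44073445e-04, -2.81849362e-04]), 'ft_force': array([ 0.27948987, -0.41105947, -0.26702063]), 'ft_torque': array([ 0.0036687 , -0.04951423,  0.02547643]), 'grip_force': 0.0, 'grip_width': 0.0852772823715055} -0.0187
```

View pics/top0.png

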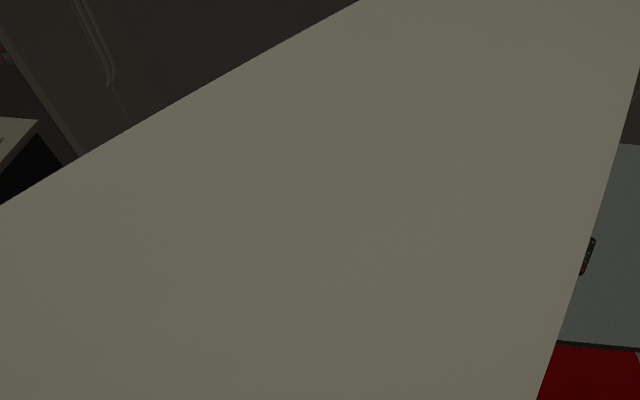

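View pics/side0.png

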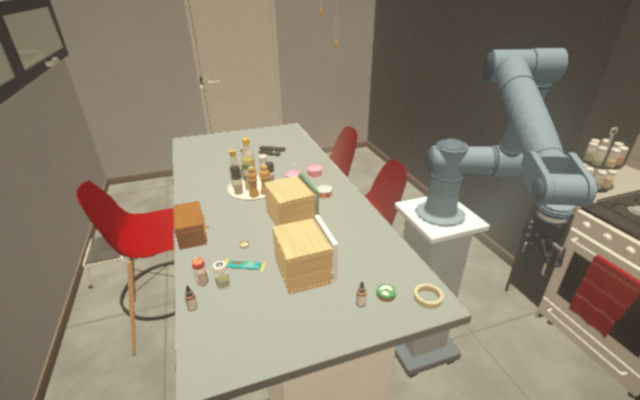

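Side view: the two cupboards are at (290,205), with a green door edge at (308,185), and at (305,250), with a white door edge at (327,240). The balm pot is at (386,292) and the droppers at (361,294) and (190,298). The tin is near (323,190), with pink lookalikes at (315,170) and (293,175). The top view is almost entirely covered by a cream surface. Next I'll zoom in and get rough positions.

```bash
cat > h.py <<'E'
import numpy as np,cv2
from scipy.spatial.transform import Rotation as R
def cam(c,obs=None):
    K=np.array([[c["fx"],0,c["cx"]],[0,c["fy"],c["cy"]],[0,0,1]]);d=np.array(c["dist"])
    if "rvec" in c:
        r=cv2.Rodrigues(c["rvec"])[0];t=np.array(c["tvec"])
        return K,d,r,t          # world->cam
    T=np.eye(4);T[:3,:3]=R.from_quat(obs["orientation"]).as_matrix();T[:3,3]=obs["tool_pos"]
    M=np.linalg.inv(T@c["tool_from_camera"]);return K,d,M[:3,:3],M[:3,3]
def plane(C,px,z):
    K,d,r,t=C;o=-r.T@t
    u=cv2.undistortPoints(np.array(px,float).reshape(-1,1,2),K,d).reshape(-1,2)
    v=np.c_[u,np.ones(len(u))]@r
    return o+v*((z-o[2])/v[:,2])[:,None]
def proj(C,p):
    K,d,r,t=C
    return cv2.projectPoints(np.array(p,float).reshape(-1,1,3),cv2.Rodrigues(r)[0],t,K,d)[0].reshape(-1,2)
E
python3 - <<'E'
from cell import bot
from h import *
np.set_printoptions(precision=3,suppress=True)
c=bot.camera("side");C=cam(c)
print("side at",-C[2].T@C[3]); 
t=bot.camera("top");Ct=cam(t);print("top at",-Ct[2].T@Ct[3],Ct[2][2])
print(plane(C,[(265,188),(292,180),(275,230),(318,218),(290,262),(333,250)],.165))
print("tcp px",proj(C,[bot.get_obs()["tool_pos"]]))
print(bot.camera("wrist")["tool_from_camera"])
cv2.imwrite("pics/side1.png",cv2.resize(c["color"][130:320,230:450,::-1],None,fx=3.5,fy=3.1,interpolation=3)[:600,:800])
E
```

```text
side at [1.01  1.215 0.952]
top at [-0.148 -0.212  1.086] [ 0.617  0.086 -0.782]
[[ 0.774 -0.229  0.165]
 [ 0.642 -0.262  0.165]
 [ 0.807  0.101  0.165]
 [ 0.633  0.079  0.165]
 [ 0.802  0.294  0.165]
 [ 0.649  0.283  0.165]]
tcp px [[532.534 272.693]]
[[-0.    -0.946 -0.325  0.086]
 [ 1.    -0.001  0.001  0.002]
 [-0.001 -0.325  0.946 -0.164]
 [ 0.     0.     0.     1.   ]]
```

View pics/side1.png

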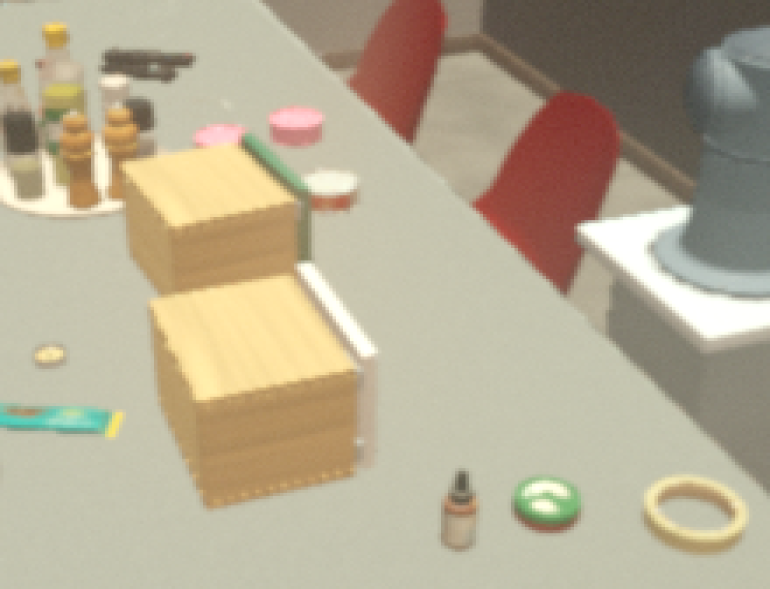

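Side crop: the rear cupboard at side px ~(290,205) has the green door, and the one at (305,250) has the white door. The tin (white top, orange side) is at px (325,191), and two pink tins sit behind it. I'll take a wrist view of the doors next.

Run:
```python
from cell import bot
from h import *
np.set_printoptions(precision=3,suppress=True)
print("tin~",plane(cam(bot.camera("side")),[(325,186)],.04))
o=bot.get_obs();p=o["tool_pos"]
bot.move_linear(p+[0,0,.12])
def q(t,yaw=0):
    s,c=np.sin(t),np.cos(t)
    return (R.from_euler('z',yaw)*R.from_matrix(np.array([[-c,0,-s],[0,1,0],[s,0,-c]]).T)).as_quat()
for a in (.5,.35,.2,0):
  for x in(.42,.46,.38):
    try: bot.move_pose([x,-.1,.36],q(a)); break
    except bot.Unreachable: continue
  else: continue
  break
print(a,x)
bot.hold(.3)
o=bot.get_obs();c=bot.camera("wrist");np.savez("w0.npz",img=c["color"],pos=o["tool_pos"],ori=o["orientation"])
cv2.imwrite("pics/w0.png",c["color"][:,:,::-1]);print(o["tool_pos"],o["time_s"],o["joint_positions"])
t=bot.camera("top");cv2.imwrite("pics/top1.png",t["color"][:,:,::-1])
```

```text
tin~ [[ 0.442 -0.372  0.04 ]]
0.5 0.42
[ 0.42 -0.1   0.36] 4.2583 [-0.712 -0.759  2.172  0.327  1.349 -2.295]
```

View pics/w0.png

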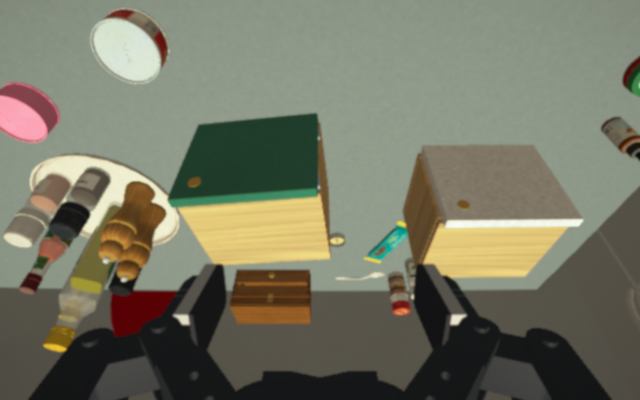

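Wrist view (upside down, image right = +y): candidates are the green door with its brass dot at (194,182) and the white door with its dot at (463,205). By the description I choose the green one, hinge on the right at x≈320 px. The tin is at (128,47), with a pink lookalike at (27,112). I'll check in a close crop and measure.

Run:
```python
from cell import bot
from h import *
np.set_printoptions(precision=4,suppress=True)
c=bot.camera("wrist");f=np.load("w0.npz");img=f["img"]
C=cam(c,dict(orientation=f["ori"],tool_pos=f["pos"]))
hsv=cv2.cvtColor(img,cv2.COLOR_RGB2HSV)
roi=np.zeros(img.shape[:2],bool);roi[100:215,165:345]=1
g=(cv2.inRange(hsv,(60,90,15),(95,255,255))>0)&roi
m=cv2.morphologyEx(g.astype(np.uint8),cv2.MORPH_CLOSE,np.ones((25,25)))
cn=max(cv2.findContours(m,0,2)[0],key=cv2.contourArea)
print(cv2.approxPolyDP(cn,4,True).reshape(-1,2).tolist())
b=cv2.inRange(hsv,(8,100,60),(30,255,255));b[:170]=0;b[195:]=0;b[:,:182]=0;b[:,208:]=0
M=cv2.moments(b,True);dot=(M["m10"]/M["m00"],M["m01"]/M["m00"]);print("dot",dot,M["m00"],plane(C,[dot],.148))
print("tin top",plane(C,[(125,47)],.04))
s=img[100:220,160:345,::-1];cv2.imwrite("pics/w0c.png",cv2.resize(s,None,fx=4,fy=4,interpolation=3))
```

```text
[[315, 115], [199, 126], [170, 203], [315, 195]]
dot (194.0, 181.78378378378378) 111.0 [[ 0.5793 -0.2651  0.148 ]]
tin top [[ 0.4439 -0.3452  0.04  ]]
```

View pics/w0c.png

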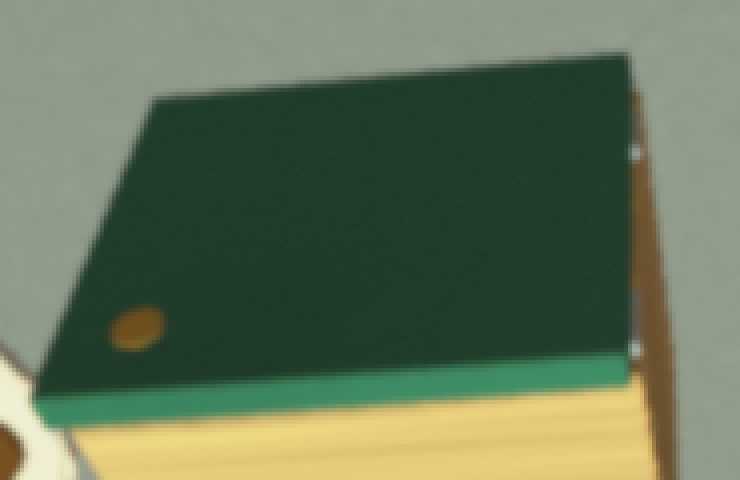

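The crop confirms the green door: brass dot at about (194,182), front top corners at (169,199) and (317,188.5), hinges on the right.

Run:
```python
from cell import bot
from h import *
np.set_printoptions(precision=4,suppress=True)
c=bot.camera("wrist");f=np.load("w0.npz")
C=cam(c,dict(orientation=f["ori"],tool_pos=f["pos"]))
P=plane(C,[(169.2,199.2),(316.7,188.5),(172,206.7),(317,195.7)],.178);print(P)
e=(P[1]+P[3]-P[0]-P[2])[:2];e/=np.linalg.norm(e);print("along door",e,"len",np.linalg.norm(P[1]-P[0]),"yaw deg",np.degrees(np.arctan2(-e[0],e[1])))
n=np.array([e[1],-e[0]]);dot=plane(C,[(194,181.8)],.148)[0,:2]
print("dot->front-left",[(dot-P[0,:2])@e,(dot-P[0,:2])@n],"hinge dist",(P[3,:2]-dot)@e)
```

```text
[[ 0.5809 -0.2901  0.178 ]
 [ 0.5615 -0.1007  0.178 ]
 [ 0.5956 -0.2912  0.178 ]
 [ 0.5746 -0.1004  0.178 ]]
along door [-0.1054  0.9944] len 0.19037755158470882 yaw deg 6.052836655405208
dot->front-left [np.float64(0.025018575120064106), np.float64(0.0011029110495079887)] hinge dist 0.16428059985175725
```

```bash
cat >> h.py <<'E'
e=np.array([-.1054,.9944,0]);n=np.array([.9944,.1054,0]);Z=np.array([0,0,1.])
dot=np.array([.5793,-.2651,.148]);hinge=dot+.165*e+.016*n
Q=R.from_matrix(np.c_[-n,e,-Z]).as_quat()
E
python3 - <<'E'
from cell import bot
from h import *
np.set_printoptions(precision=4,suppress=True)
bot.move_gripper(0.0)
A=dot-.08*n; A[2]=.30
B=A.copy();B[2]=.138
bot.move_pose(A,Q); bot.move_linear(B,.1); bot.hold(.3)
E_=B+.085*n
hit=bot.move_linear(E_,.02,guard=3)
o=bot.get_obs();p=o["tool_pos"];print(hit,(p-dot)@n,(p-dot)@e,o["ft_force"],o["joint_positions"])
if hit:
    T=B+n*((p-B)@n)
    for k in (2,4,6):
        bot.move_linear(T+n*k*.001,.02);o=bot.get_obs();print(k,(o["tool_pos"]-dot)@n,o["ft_force"]@n,o["time_s"])
E
```

```text
True -0.009546172612054841 0.00019096699275146322 [0.3011 0.048  0.2269] [-0.6163  0.2691  1.6669 -0.001   1.2076 -2.2926]
2 -0.008598001856188552 -4.760485782198204 11.5167
4 -0.0067212446484813115 -4.83980983787797 11.7667
6 -0.004777902139358814 -6.741232842816653 12.0167
```

Run:
```python
from cell import bot
from h import *
np.set_printoptions(precision=4,suppress=True)
p=bot.get_obs()["tool_pos"]
bot.move_linear(p-.13*n,.12); bot.hold(.6)
o=bot.get_obs();print(o["ft_force"],o["time_s"],o["tool_pos"])
p=o["tool_pos"].copy();p[2]=.33;bot.move_linear(p,.15);bot.hold(.2)
o=bot.get_obs();c=bot.camera("wrist");np.savez("w1.npz",img=c["color"],pos=o["tool_pos"],ori=o["orientation"])
C=cam(c,o)
def pt(th,r,back=0): # door-back point
    d=-e*np.cos(th)-n*np.sin(th);b=n*np.cos(th)-e*np.sin(th);return hinge+d*r+b*back+Z*(.178-hinge[2])
print("pred px of free back corner",{t:proj(C,[pt(t,.196)])[0].round(0).tolist() for t in(0,.3,.4,.5)})
cv2.imwrite("pics/w1.png",c["color"][:,:,::-1])
```

```text
[ 0.1478 -0.8347  0.5472] 13.8583 [ 0.4453 -0.2793  0.1372]
pred px of free back corner {0: [289.0, 306.0], 0.3: [296.0, 260.0], 0.4: [302.0, 245.0], 0.5: [310.0, 229.0]}
```

View pics/w1.png

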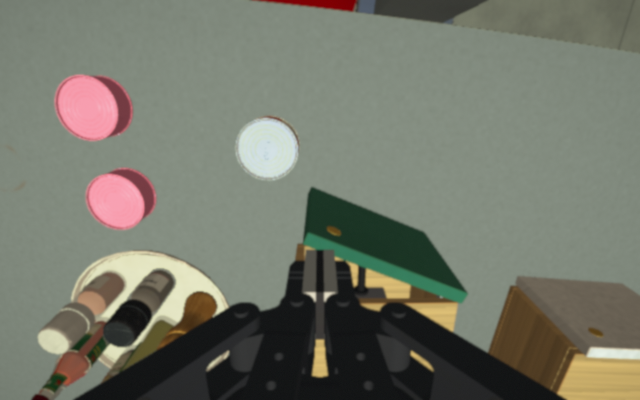

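The door is ajar, with its free top back corner at px (302,245), which matches 0.4 rad. The sprung plunger is visible at (365,285). Next I go in from above behind the free edge and sweep.

```bash
cat >> h.py <<'E'
def door(th,r,b,z):
    d=-e*np.cos(th)-n*np.sin(th);k=n*np.cos(th)-e*np.sin(th)
    p=hinge+d*r+k*b;p[2]=z
    return p,R.from_matrix(np.c_[-k,np.cross(-Z,-k),-Z]).as_quat()
E
python3 - <<'E'
from cell import bot
from h import *
np.set_printoptions(precision=3,suppress=True)
ths=np.append(np.arange(.3,1.45,.15),1.47)
assert all(bot.inverse_kinematics(*door(t,.162,.011,.145)) is not None for t in ths)
p,q=door(.15,.162,0,.30);bot.move_linear(p,.15,orientation=q)
p,q=door(.15,.162,0,.145)
if bot.move_linear(p,.07,guard=6): print("touch going down",bot.get_obs()["ft_force"],bot.get_obs()["tool_pos"]);raise SystemExit
for t in ths:
    p,q=door(t,.162,.011,.145);h=bot.move_linear(p,.08,orientation=q,guard=15)
    o=bot.get_obs();print(round(t,2),h,o["ft_force"],round(o["time_s"],1))
    if h: break
E
```

```text
0.3 False [0.462 0.479 0.655] 19.2
0.45 False [-0.196  0.108  0.296] 19.7
0.6 False [ 0.33   0.21  -0.335] 20.1
0.75 False [ 1.228 -0.77  -0.205] 20.6
0.9 False [0.235 0.555 0.594] 21.0
1.05 False [ 0.427 -0.323 -0.049] 21.5
1.2 False [-0.063 -0.064 -0.384] 21.9
1.35 False [-0.096  0.133  0.278] 22.4
1.47 False [-0.44   0.247  0.133] 22.8
```

Run:
```python
from cell import bot
from h import *
p,q=door(1.47,.162,.05,.145);bot.move_linear(p,.08)
p=p.copy();p[2]=.36;bot.move_linear(p,.15)
P,q=door(.15,.162,0,.36)
bot.move_linear(p+[-.03,-.08,0],.15,orientation=Q);bot.hold(.2)
o=bot.get_obs();c=bot.camera("wrist");C=cam(c,o)
cv2.imwrite("pics/w2.png",c["color"][:,:,::-1])
print({t:proj(C,[door(t,.196,0,.178)[0]])[0].round().tolist() for t in(1.0,1.2,1.3,1.47,1.6)},proj(C,[hinge*[1,1,0]+.178*Z]).round(),o["time_s"])
s=bot.camera("side")["color"];cv2.imwrite("pics/side2.png",cv2.resize(s[130:320,230:450,::-1],None,fx=3.5,fy=3.1,interpolation=3))
```

```text
{1.0: [350.0, 194.0], 1.2: [383.0, 178.0], 1.3: [401.0, 173.0], 1.47: [432.0, 167.0], 1.6: [455.0, 167.0]} [[430. 318.]] 26.8167
```

View pics/w2.png

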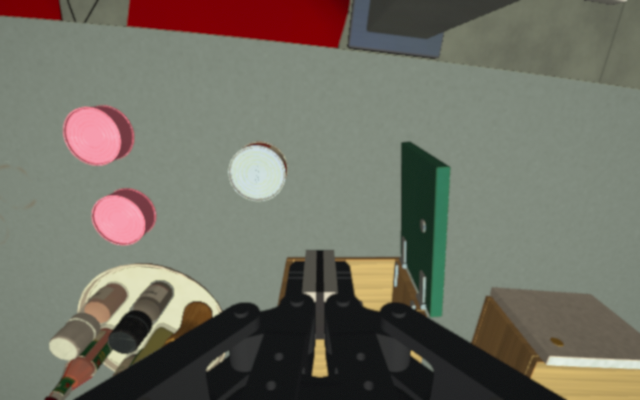

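View pics/side2.png

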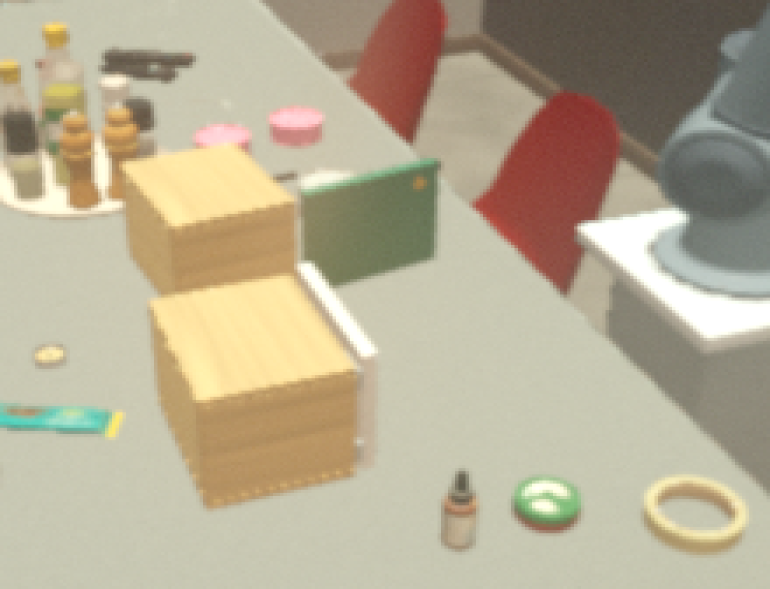

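The green door stands at about 1.47 rad: its free top back corner is at px ~(435,167) against a predicted (432,167). The white door is shut, nothing else has moved, and the gripper is clear. I'm handing in.

```bash
python3 -c "
from cell import bot
bot.hold(.3);print(bot.job_done())"
```

```text
the job is handed in; nothing more can be done
None
```

The job is handed in: the green door was pressed, sprang ajar and was pushed open to about 1.47 rad (84°), measured in the wrist picture; the white door stayed shut and nothing else visibly moved (the verdict itself was not returned, and the jars inside were not checked).

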